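# Set the slicing stop and bring the cheese up to it

## Robot

A 6-joint arm with a two-finger parallel gripper is mounted at the origin on the work surface. World frame = base frame: x ahead of the robot, y to its left, z up, the work surface at z = 0. Lengths are in m, angles in degrees, forces in N, time in s.
With the tool pointing down it reaches from about 0.3 to 0.75 m from the base axis. Payload 8.5 kg.
Tool frame: the origin (TCP) lies between the finger pads; the fingertips stand env.finger_overhang ahead of it and the grasp point (between the pads) lies 2 mm behind it (env.finger_overhang is the distance from the TCP to the fingertips, in m); z points along the fingers, y is the line along which they close (so a half turn about z gives the same grasp; the last joint's range is limited). The gripper opens to 85 mm and grips with 20 to 120 N. Pads are 22 mm wide; open, the fingers measure 114 mm over their backs; the gripper's body (76 mm by 85 mm) begins 54 mm behind the grasp point. The pads swing forward as they close: fully open they stand 13 mm farther back than shut.
Start: joints at [-80.174, 21.807, 74.336, -0, 83.858, -12.336], TCP at [0.207, -0.509, 0.248] pointing down, gripper open.
Joint ranges: [-178.18, 178.18], [-50.72, 133.34], [12.68, 142.11], [-81.47, 261.47], [9.98, 163.14], [-165.26, 165.26]. Speed limits (degrees/s): [136.94, 136.94, 180, 180, 180, 180].

## Interface

Orientations are given as a 3x3 rotation matrix whose columns are the frame's x, y, z axes.
In Python, from rig import env gives the robot as it stands. The module is installed in compiled form; this text tells all that it offers.
- The arm moves only by the tool jog_arm, never from a script. Its arguments are lists of equal length, an entry for each row: "hand": the finger opening in m, from 0 to 0.0854; "travel": the shift along the world's x, y, z in m, a list of three; "yaw": the turn about the world's z in rad. A call has exactly 5 rows; each row shifts and turns the commanded pose from where the row before left it; what a row does not reach is not made up. A row lasts 1/8 s, in which the tool goes at most 62.5 mm and 10.7 degrees, less where a joint would pass 70% of its speed; a pose out of reach is approached as far as the arm can. A call is refused whole if a number of a shift passes 0.0625 or a number of a turn 0.188, either way. A call with a gripper value outside its range is refused whole. The fingers move at their own pace and stop on an object; "grip_force" is the grip in N (left out, the last holds). Time passes only in rows, so rows that do not move let the fingers close, or fill a call up. It gives the time, the measured TCP pose, the force, the opening and the grip force at its end, in the units of the state.
- env.observe(): the state, without advancing time (a new reading comes with each control period).
- env.get_image(name): name is "side" or "top" or "wrist"; returns the picture (400x640x3 uint8, red, green, blue); there is no depth.
- env.calibration(name): a dict with "fx", "fy", "cx", "cy" (pixels), "position" and "rotation" of the camera in the world; the wrist camera has in their place "hand_eye" (4x4, takes a point from camera to tool coordinates, whose origin is the TCP and whose axes are the flange's). Camera axes: x right, y down, z forward; pixel columns grow to the right and rows downward; lengths in m; the calibration is good to about 2 mm. A picture is of the moment at which its call begins: read the wrist's pose just before it. calibration takes no time and is no camera call.
- env.close_job(): hands the job in; it is judged then, once.
The state is a dict: "time_s": time; "q": joint angles; "qvel": joint speeds; "joint_efforts": joint torques, N m; "position": TCP position; "tool_rot": TCP orientation; "ft_force": force on the tool from outside, world axes, zero at the start; "wrist_torque": the same for the moment, N m; "grip_width": finger opening in m; "gripper_force": force on a finger pad.
Only numpy, scipy, OpenCV 4.12 (cv2) and the standard library are available. Lean on these libraries where they do the work, as an engineer would, in place of code of your own. Each camera call takes 0.05 s, during which the arm holds its last target. There are 200 camera calls.

## Task

Push the slicing stop along its rail towards the cheese until its spring pin drops into the notch of the index clamp, without running past the notch. Then push the cheese back along the board until its end lies flush against the stop, gently enough that the stop stays in its notch. Only push with the fingers: lift nothing, do not pull the pin up, and leave the other things where they stand.

Things in the scene. Friction and masses are not known exactly. Their poses are not given: they have to be found in the camera images.
- board: White plastic portion board fixed to the worktop, 18 mm thick, its top at z = 18 mm. Origin on its underside; own y along its length (-220 to +220 mm), own x across it (-120 to +140 mm), z up. An aluminium rail (24 mm wide, top at z = 34 mm) runs along y at x = +100 mm between black end blocks (40 mm high). Position and yaw vary.
- notch (a point): Bottom of the V notch in the index clamp, on the rail's centreline at rail-top height; axes as the board's. The clamp is dark steel, fixed on the rail at board y -20 to +20 mm; a pointer fin stands on its +x flank level with the notch, top at z = 56 mm. Its hump on the rail: ramps start 23 mm either side of the notch and rise 5 mm to crests 8 mm either side; between them the V.
- stop_mark (a point): The stop's spring-pin axis at rail-top height, axes as the board's. The stop slides only along board y: black carriage 40 x 50 mm (x, y), top at z = 56 mm, plus a steel plate over the board. Starts 80 to 170 mm to -y of the notch; home at the notch's y. Sliding takes 2 N, the ramp about 6 N; past the crest the push drops off and the spring draws it home. 9 N forces it out, either way.
- stop_back (a point): The place to push: middle of the stop plate's -y face, away from the cheese, 6 mm to -y and 100 mm to -x of stop_mark, at z = 38 mm; axes as the board's. The plate is 12 mm thick (y), reaches from 15 to 145 mm to -x of stop_mark and stands from z = 20 to 58 mm. Past the notch the rail goes on, free.
- stop_face (a point): Middle of the opposite, +y face of the stop plate, towards the cheese, 12 mm from stop_back, 40.5 mm above the worktop; axes as the board's (its y points out of the face).
- stop_pin (a joint): Height (m) of the stop's steel spring pin, a round head 18 mm across on the carriage (head top at z = 68 mm at 0): about -0.001 on the plain rail, 0.004 on the crests, about 0 when dropped in the notch. Its spring presses it down with about 10 N; over 0.008 only when pulled up by hand.
- cheese_mid (a point): Centre of the loose block of firm cheese, 65 (own x) x 100 (own y) x 45 mm high, 0.25 to 0.4 kg, lying flat on the board on the +y side of the notch, long side along the rail within about 5 degrees, 40.5 mm above the worktop. Sliding it takes 1 to 3 N.
- cheese_end (a point): Middle of the cheese's end face that looks to the stop (its own -y end, 50 mm from cheese_mid), same height and axes as cheese_mid.
- ramekin: Small white bowl, 52 mm across, 34 mm high, standing on the board's near (-x) strip. Origin at its underside. To be left alone.
- pineapple: Pineapple, 110 mm across, about 280 mm high with its leaves, standing. Origin at its underside. To be left alone.
- jug: Glass jug with a handle, 104 mm across, 150 mm high. Origin at its underside. To be left alone.
- pot: Steel cooking pot, 200 mm across, 110 mm high. Origin at its underside. To be left alone.
- spice_jar: Amber jar with steel cap, 48 mm across, 85 mm high. Origin at its underside. To be left alone.
- grater: Four-sided steel grater with a black handle, 84 mm across its foot, 180 mm high. Origin at its underside. To be left alone.
- spatula: Wooden-handled spatula lying on the worktop. Origin at its underside. To be left alone.
Things that resemble listed ones, but are neither listed nor needed, are in the scene too. There is more than one size of the part that bears cheese_mid; the job needs the smallest.

How it is judged (in metres and radians):
On the way, in this order (a step that is already met when the one before it is completed fails the run):
1. the stop's pin has dropped into the notch (y of stop_mark in the frame of notch between -0.0025 and 0.0025 m and value of joint stop_pin below 0.0025 m), for 0.2 s.
2. the cheese lies flush against the stop, the stop still in the notch (all of step 1 and y of cheese_end in the frame of stop_face between -0.003 and 0.003 m and x of cheese_end in the frame of stop_face between -0.03 and 0.03 m and angle between the y axis of cheese_mid and the y axis of stop_face, either way round below 0.05 rad), for 0.2 s.
At the end, for the whole second after the job is handed in: The stop is in the notch (within 2.5 mm along the rail, its pin below 2.5 mm) and the cheese lies flat on the board with its end against the stop: gap at most 3 mm, square to it within 0.05 rad, its middle within 30 mm sideways of the middle of stop_face (all of step 2 and angle between cheese_mid's own z axis and vertical below 0.05 rad and z of cheese_mid in the frame of board between 0.036 and 0.045 m); the robot touches nothing.
It fails at once if the stop ran past the notch by more than 10 mm (y of stop_mark in the frame of notch above 0.01 m).
It fails at once if the pin was pulled up (value of joint stop_pin above 0.008 m).
It fails at once if the cheese was lifted or tipped (z of cheese_mid in the frame of board above 0.0525 m or angle between cheese_mid's own z axis and vertical above 0.3 rad).
It fails at once if another thing was shifted by more than 20 mm (distance of any of ramekin, pineapple, jug, pot, spice_jar, grater, spatula from where it was at the start of the episode above 0.02 m).
It also fails if it takes over 61 s, if anything falls off the work surface, if the arm or the gripper's body presses on something with over 40 N, if the wrist force passes 120 N, or if a joint passes its speed limit or range.

## Working session

There is one attempt and no reset: what is moved stays moved. The work goes in short steps, Python scripts to look and compute and a tool call to move; the robot and the scene stay as the last step left them, time stands still between calls to the robot, and variables do not carry over. Pictures are saved under pics/ and viewed, at most 10 in all, crops included, and the job is handed in when it is done.

Besides the shell and the picture viewer there is one more tool, called after "Emit:" by a JSON object that holds its "fn" and its "kwargs", one argument or row to a line. jog_arm: Moves the arm, as the interface text tells. Its arguments: {"type":"object","properties":{"hand":{"type":"array"},"travel":{"type":"array"},"yaw":{"type":"array"},"grip_force":{"type":"number"}},"required":["hand","travel","yaw"]}

```bash
mkdir -p pics; cat > h.py <<'E'
import numpy as np,cv2
from rig import env
def snap(n,f):
    im=env.get_image(n); cv2.imwrite('pics/'+f,im[:,:,::-1]); return im
def pix2w(n,u,v,z):
    c=env.calibration(n); R=np.array(c['rotation']); p=np.array(c['position'])
    d=R@np.array([(u-c['cx'])/c['fx'],(v-c['cy'])/c['fy'],1]); return p+d*(z-p[2])/d[2]
def w2pix(n,P):
    c=env.calibration(n); R=np.array(c['rotation']); q=R.T@(np.array(P)-np.array(c['position']))
    return q[0]/q[2]*c['fx']+c['cx'],q[1]/q[2]*c['fy']+c['cy']
E
python3 - <<'E'
from h import *
snap('top','top0.png');snap('side','side0.png')
for n in('top','side'):print(env.calibration(n))
s=env.observe();print(s['position'],s['tool_rot'],env.finger_overhang,s['time_s'],s['ft_force'])
E
```

```text
{'fx': 391.3094583614459, 'fy': 391.3094583614459, 'cx': 315.7084365835421, 'cy': 199.7220302645918, 'position': array([ 0.41515341, -0.02673348,  1.13851996]), 'rotation': array([[ 0.00467391, -0.9907818 ,  0.13538678],
       [-0.99993003, -0.00610182, -0.01013385],
       [ 0.01086654, -0.13532994, -0.990741  ]])}
{'fx': 375.37566607908457, 'fy': 375.37566607908457, 'cx': 320.77162228709153, 'cy': 200.51952210369237, 'position': array([0.39878803, 0.8650437 , 0.90011221]), 'rotation': array([[-0.987316  , -0.09967849,  0.12357715],
       [-0.1583769 ,  0.67290142, -0.72257902],
       [-0.01112966, -0.73298559, -0.68015311]])}
[ 0.20742586 -0.50913156  0.24779495] [[ 9.26127366e-01  3.77210891e-01 -2.12829648e-04]
 [ 3.77210848e-01 -9.26126548e-01  1.26177133e-03]
 [ 2.78846702e-04 -1.24884261e-03 -9.99999181e-01]] 0.017 0.1 [-0.4602483   0.25918958  0.3253164 ]
```

View pics/top0.png

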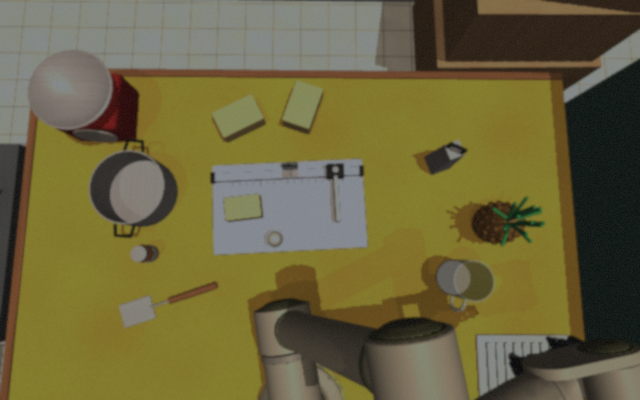

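View pics/side0.png

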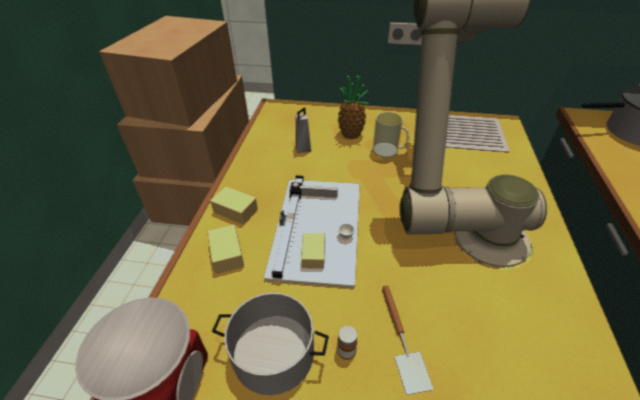

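The top picture shows the board at pixels (212–366, 160–254). Its rail runs along the upper edge, the clamp is at (289,168), and the stop carriage is at (335,170) with its plate reaching down to (337,222). Cheese candidates: the block on the board at (242,207), and larger blocks off the board at (238,118) and (303,107). I choose the one on the board, since it is the smallest and lies along the rail. The ramekin is at (274,239). A close crop will check this.

```bash
python3 - <<'E'
from h import *
im=cv2.imread('pics/top0.png')[90:265,200:380]
cv2.imwrite('pics/crop0.png',cv2.resize(im,None,fx=4.4,fy=3.4*1.0,interpolation=cv2.INTER_CUBIC) if 0 else cv2.resize(im,None,fx=3.4,fy=3.4,interpolation=cv2.INTER_CUBIC))
E
```

```text
(no output)
```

View pics/crop0.png

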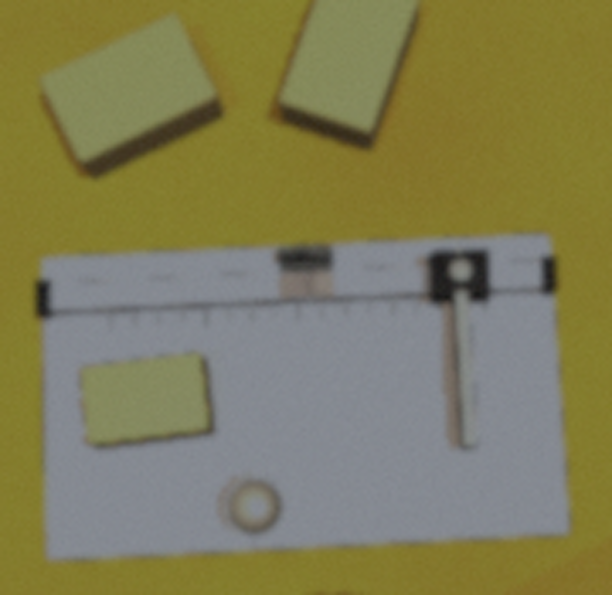

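The crop confirms the board block is the smallest of the three cheeses. Crop positions: pin head (461,271), fin (305,253), plate from (460,295) to (468,447), cheese top corners about (82,366), (203,353), (209,430) and (90,444).

```bash
cat > geo.py <<'E'
from h import *
def W(u,v,z,n='top'): return pix2w(n,200+(u+.5)/3.4-.5,90+(v+.5)/3.4-.5,z)
P=np.array([W(42,258,.018),W(548,235,.018),W(568,535,.018),W(48,560,.018)])[:,:2]
L=np.array([[.14,.22],[.14,-.22],[-.12,-.22],[-.12,.22]])
A=P-P.mean(0);B=L-L.mean(0)
th=np.arctan2((B[:,0]*A[:,1]-B[:,1]*A[:,0]).sum(),(B*A).sum())
R=np.array([[np.cos(th),-np.sin(th)],[np.sin(th),np.cos(th)]]);o=P.mean(0)-R@L.mean(0)
tb=lambda p:R.T@(np.array(p)[:2]-o)
tw=lambda b:o+R@np.array(b)
E
python3 - <<'E'
from geo import *
np.set_printoptions(precision=4,suppress=True)
print(o,np.degrees(th),P-(o+L@R.T))
print('fin',tb(W(305,253,.056)),'pin',tb(W(461,271,.068)))
print('carr',[tb(W(*c,.056)) for c in((430,253),(488,251),(488,299),(432,300))])
print('plate',[tb(W(*c,.058)) for c in((454,300),(468,300),(461,447),(478,447))])
c=[W(*c,.063) for c in((82,366),(203,353),(209,430),(90,444))]
print('cheese',[tb(x) for x in c],tb(np.mean(c,0)),np.mean(c,0))
print('ram',tb(W(253,505,.034)), 'stop_mark w',tw(tb(W(461,271,.068))))
E
```

```text
[0.5404 0.0395] 3.0996877043541753 [[-0.0012 -0.002 ]
 [-0.0016  0.0025]
 [ 0.0009  0.0027]
 [ 0.0019 -0.0032]]
fin [ 0.1237 -0.009 ] pin [ 0.0998 -0.1369]
carr [array([ 0.1188, -0.1128]), array([ 0.1182, -0.1612]), array([ 0.0776, -0.1588]), array([ 0.079 , -0.1124])]
plate [array([ 0.0777, -0.1304]), array([ 0.0772, -0.142 ]), array([-0.044 , -0.1294]), array([-0.0447, -0.1432])]
cheese [array([0.0365, 0.1757]), array([0.0426, 0.0771]), array([-0.0208,  0.0742]), array([-0.0275,  0.1704])] [0.0077 0.1244] [0.5413 0.1641 0.063 ]
ram [-0.0817  0.0434] stop_mark w [ 0.6474 -0.0918]
```

Fitted geometry in the board frame:

| Item | Value |
|---|---|
| Board yaw | 3.1° |
| Notch y | about −0.009 |
| Stop mark y | about −0.137 (128 mm to go) |
| Cheese end y | about +0.0755, turned about +3.5° relative to the board |

I move behind the plate with the closing line across the board.

Emit:
{"fn": "jog_arm", "kwargs": {
  "hand": [0.045,0.045,0.045,0.045,0.045],
  "travel": [
    [0.034,0.0365,0],
    [0.034,0.0365,0],
    [0.034,0.0365,0],
    [0.034,0.0365,0],
    [0.034,0.0365,0]
  ],
  "yaw": [0.155,0.155,0.155,0.155,0.155]
}}

```text
time_s: 0.72
position: [0.3783, -0.3254, 0.2481]
tool_rot: [[0.393, 0.919, -0.0], [0.919, -0.393, 0.0], [0.0, -0.0, -1.0]]
ft_force: [0.7, -0.2, 0.5]
grip_width: 0.0446
gripper_force: 0.0
```

Emit:
{"fn": "jog_arm", "kwargs": {
  "hand": [0.045,0.045,0.045,0.045,0.045],
  "travel": [
    [0.034,0.0365,0],
    [0.034,0.0365,0],
    [0.034,0.0365,0],
    [0.034,0.0365,0],
    [0.034,0.0365,0]
  ],
  "yaw": [0.155,0.155,0.155,0,0]
}}

```text
time_s: 1.35
position: [0.5483, -0.1429, 0.248]
tool_rot: [[-0.056, 0.998, -0.001], [0.998, 0.056, 0.0], [0.0, -0.001, -1.0]]
ft_force: [0.6, -0.2, 0.4]
grip_width: 0.0453
gripper_force: 0.0
```

Emit:
{"fn": "jog_arm", "kwargs": {
  "hand": [0.045,0.045,0.045,0.045,0.045],
  "travel": [
    [0,0,-0.04],
    [0,0,-0.05],
    [0,0,-0.05],
    [0,0,0],
    [0,0,0]
  ],
  "yaw": [0,0,0,0,0]
}}

```text
time_s: 1.98
position: [0.5483, -0.1448, 0.1101]
tool_rot: [[-0.056, 0.998, 0.002], [0.998, 0.056, -0.001], [-0.001, 0.002, -1.0]]
ft_force: [-0.1, 0.2, 0.0]
grip_width: 0.0451
gripper_force: 0.0
```

```bash
python3 - <<'E'
from geo import *
s=env.observe();T=np.array(s['tool_rot']);print(s['time_s'],s['position'],tb(s['position']),'tooly vs board x',np.degrees(np.arctan2(T[1,1],T[0,1])-th),s['ft_force'],s['grip_width'],s['q'])
print(env.calibration('wrist'))
snap('wrist','w1.png')
im=snap('top','t1.png')[90:265,200:380,::-1]
cv2.imwrite('pics/t1c.png',cv2.resize(im,None,fx=3.4,fy=3.4,interpolation=cv2.INTER_CUBIC))
E
```

```text
1.975 [ 0.54829754 -0.14478506  0.11008321] [-0.00203632 -0.18441491] tooly vs board x 0.1059947993167179 [-0.05865904  0.20090857  0.0139077 ] 0.04506024627344754 [-2.67500232e+01  3.11369807e+01  8.33711037e+01 -5.02294752e-04
  6.53509867e+01 -2.99554215e+01]
{'fx': 288.844386169854, 'fy': 288.844386169854, 'cx': 322.74015462929185, 'cy': 197.416947786783, 'hand_eye': array([[-6.36305198e-04, -9.45131914e-01, -3.26688321e-01,
         8.48212595e-02],
       [ 9.99999468e-01, -3.36255454e-04, -9.74932614e-04,
        -7.85007617e-04],
       [ 8.11589198e-04, -3.26688768e-01,  9.45131626e-01,
        -1.24756709e-01],
       [ 0.00000000e+00,  0.00000000e+00,  0.00000000e+00,
         1.00000000e+00]])}
```

View pics/w1.png

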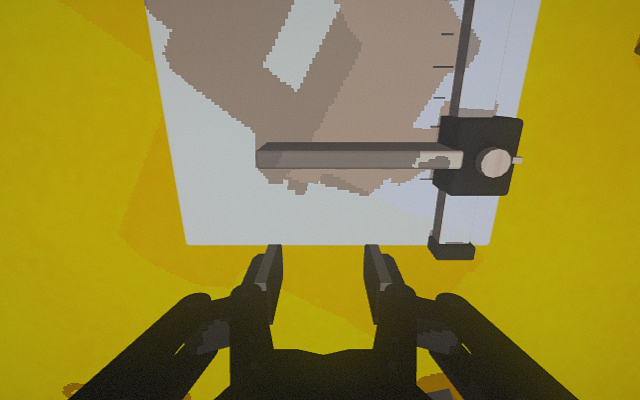

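The wrist view shows the plate at (256–463, 145–168) square ahead of the fingers, the carriage at (478,155) and the pin head at (494,163). I lower the fingers and approach.

Emit:
{"fn": "jog_arm", "kwargs": {
  "hand": [0.045,0.045,0.045,0.045,0.045],
  "travel": [
    [0,0,-0.03],
    [0,0,-0.025],
    [0,0,-0.012],
    [0,0,0],
    [-0.0005,0.01,0]
  ],
  "yaw": [0,0,0,0,0]
}}

```text
time_s: 2.7
position: [0.5476, -0.1347, 0.0425]
tool_rot: [[-0.055, 0.998, 0.002], [0.998, 0.055, -0.001], [-0.001, 0.002, -1.0]]
ft_force: [-0.3, -1.0, -0.5]
grip_width: 0.045
gripper_force: 0.0
```

Emit:
{"fn": "jog_arm", "kwargs": {
  "hand": [0.045,0.045,0.045,0.045,0.045],
  "travel": [
    [-0.0003,0.006,0],
    [-0.0003,0.006,0],
    [-0.0003,0.006,0],
    [-0.0003,0.006,0],
    [-0.0003,0.006,0]
  ],
  "yaw": [0,0,0,0,0]
}}

```text
time_s: 3.32
position: [0.5455, -0.1047, 0.0415]
tool_rot: [[-0.056, 0.998, 0.0], [0.998, 0.056, -0.001], [-0.001, 0.0, -1.0]]
ft_force: [-0.7, -5.2, 1.2]
grip_width: 0.045
gripper_force: 2.6
```

Emit:
{"fn": "jog_arm", "kwargs": {
  "hand": [0.045,0.045,0.045,0.045,0.045],
  "travel": [
    [-0.0004,0.008,0],
    [-0.0004,0.008,0],
    [-0.0004,0.008,0],
    [-0.0004,0.008,0],
    [-0.0004,0.008,0]
  ],
  "yaw": [0,0,0,0,0]
}}

```text
time_s: 3.95
position: [0.5434, -0.0648, 0.0415]
tool_rot: [[-0.056, 0.998, -0.0], [0.998, 0.056, -0.001], [-0.001, -0.0, -1.0]]
ft_force: [-1.9, -6.8, 1.2]
grip_width: 0.0449
gripper_force: 3.2
```

```bash
python3 - <<'E'
from geo import *
s=env.observe();print(s['time_s'],s['position'],tb(s['position']),s['ft_force'])
snap('wrist','w2.png')
E
```

```text
3.95 [ 0.54337621 -0.06484973  0.04147117] [-0.00262808 -0.10433042] [-1.94062697 -6.7990711   1.17603672]
```

View pics/w2.png

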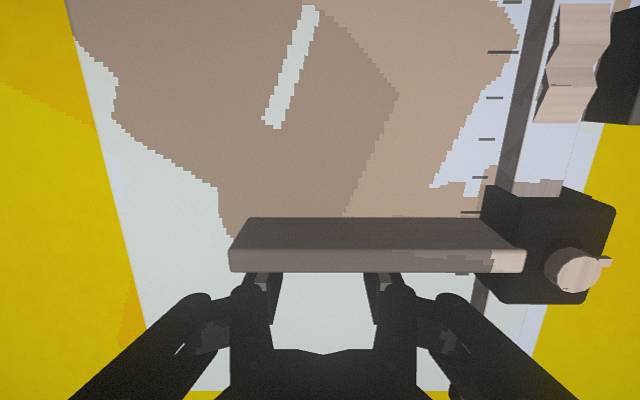

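The wrist view shows the plate against the fingers, the pin head at (573,270), and the clamp hump from (562,122) to (587,5) with its V near (575,65).

```bash
cat >> geo.py <<'E'
def ww(s,u,v,z):
    c=env.calibration('wrist');H=np.array(c['hand_eye']);T=np.array(s['tool_rot'])
    p=np.array(s['position'])+T@H[:3,3];d=T@H[:3,:3]@np.array([(u-c['cx'])/c['fx'],(v-c['cy'])/c['fy'],1])
    return tb(p+d*(z-p[2])/d[2])
E
python3 - <<'E'
from geo import *
s=env.observe()
print('pin',ww(s,573,268,.067))
for n,a in dict(near=(560,122,.034),far=(587,5,.034),v=(575,70,.034),v2=(575,62,.034)).items():print(n,ww(s,*a))
print('plate top edges',ww(s,380,218,.058),ww(s,380,249,.058))
im=cv2.imread('pics/w2.png')[0:140,480:640];cv2.imwrite('pics/w2c.png',cv2.resize(im,None,fx=4,fy=4,interpolation=cv2.INTER_CUBIC))
E
```

```text
pin [ 0.09562795 -0.08211709]
near [ 0.10156904 -0.0284986 ]
far [0.10012604 0.01614533]
v [ 0.10214263 -0.00731434]
v2 [ 0.10126551 -0.00425814]
plate top edges [ 0.01962254 -0.06459822] [ 0.02056369 -0.07880163]
```

View pics/w2c.png

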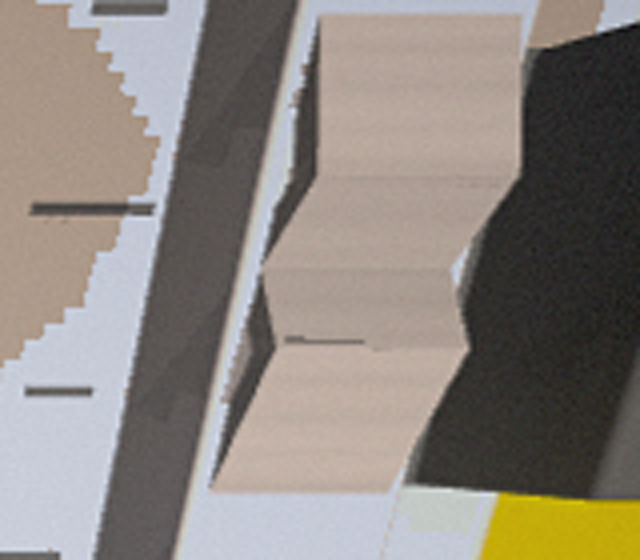

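The V bottom is at about y −0.006 and the stop mark at about −0.083, so roughly 77–80 mm remain. The ramp should begin after about 55 mm. I advance 40 mm, then more slowly.

Emit:
{"fn": "jog_arm", "kwargs": {
  "hand": [0.045,0.045,0.045,0.045,0.045],
  "travel": [
    [-0.0004,0.008,0],
    [-0.0004,0.008,0],
    [-0.0004,0.008,0],
    [-0.0004,0.008,0],
    [-0.0004,0.008,0]
  ],
  "yaw": [0,0,0,0,0]
}}

```text
time_s: 4.62
position: [0.5412, -0.0248, 0.0414]
tool_rot: [[-0.056, 0.998, -0.001], [0.998, 0.056, -0.001], [-0.001, -0.001, -1.0]]
ft_force: [-3.2, -6.3, 2.4]
grip_width: 0.045
gripper_force: 3.2
```

Emit:
{"fn": "jog_arm", "kwargs": {
  "hand": [0.045,0.045,0.045,0.045,0.045],
  "travel": [
    [-0.0001,0.002,0],
    [-0.0001,0.002,0],
    [-0.0001,0.002,0],
    [-0.0001,0.002,0],
    [-0.0001,0.002,0]
  ],
  "yaw": [0,0,0,0,0]
}}

```text
time_s: 5.25
position: [0.5409, -0.0143, 0.0413]
tool_rot: [[-0.056, 0.998, -0.0], [0.998, 0.056, -0.0], [-0.0, -0.0, -1.0]]
ft_force: [-1.4, -3.4, 0.7]
grip_width: 0.0449
gripper_force: 1.6
```

Emit:
{"fn": "jog_arm", "kwargs": {
  "hand": [0.045,0.045,0.045,0.045,0.045],
  "travel": [
    [-0.0001,0.002,0],
    [-0.0001,0.002,0],
    [-0.0001,0.002,0],
    [-0.0001,0.002,0],
    [0,0,0]
  ],
  "yaw": [0,0,0,0,0]
}}

```text
time_s: 5.88
position: [0.5405, -0.0064, 0.0413]
tool_rot: [[-0.056, 0.998, -0.0], [0.998, 0.056, -0.0], [-0.0, -0.0, -1.0]]
ft_force: [-2.7, -4.3, 1.4]
grip_width: 0.0449
gripper_force: 2.0
```

```bash
python3 - <<'E'
from geo import *
s=env.observe();print(s['time_s'],s['position'],tb(s['position']),s['ft_force'])
snap('wrist','w3.png')
E
```

```text
5.875 [ 0.54050976 -0.00636599  0.04128931] [-0.00232792 -0.04577725] [-2.69325479 -4.29427862  1.42248105]
```

View pics/w3.png

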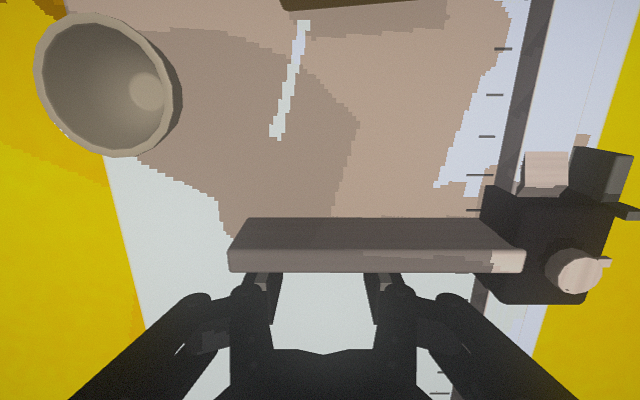

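The wrist view shows the carriage now over the near ramp, with the far ramp at (545,170) and the fin at (605,175). About 20 mm remain, so I go on in small steps watching the force.

Emit:
{"fn": "jog_arm", "kwargs": {
  "hand": [0.045,0.045,0.045,0.045,0.045],
  "travel": [
    [-0.0001,0.001,0],
    [0,0.001,0],
    [-0.0001,0.001,0],
    [0,0.001,0],
    [0,0.001,0]
  ],
  "yaw": [0,0,0,0,0]
}}

```text
time_s: 6.55
position: [0.5402, -0.0017, 0.0413]
tool_rot: [[-0.056, 0.998, -0.0], [0.998, 0.056, -0.001], [-0.001, -0.001, -1.0]]
ft_force: [-3.9, -6.9, 1.2]
grip_width: 0.0452
gripper_force: 3.3
```

Emit:
{"fn": "jog_arm", "kwargs": {
  "hand": [0.045,0.045,0.045,0.045,0.045],
  "travel": [
    [-0.0001,0.001,0],
    [0,0.001,0],
    [-0.0001,0.001,0],
    [0,0.001,0],
    [0,0,0]
  ],
  "yaw": [0,0,0,0,0]
}}

```text
time_s: 7.18
position: [0.54, 0.0024, 0.0413]
tool_rot: [[-0.056, 0.998, -0.0], [0.998, 0.056, -0.0], [-0.0, -0.0, -1.0]]
ft_force: [-2.1, -4.4, 0.8]
grip_width: 0.0449
gripper_force: 2.5
```

```bash
python3 - <<'E'
from geo import *
s=env.observe();print(s['time_s'],tb(s['position']),s['ft_force'])
P=np.array([0.54050976,-0.00636599,0.04128931])
q=dict(position=P,tool_rot=s['tool_rot'])
print('far',ww(q,545,152,.034),'pin',ww(q,575,270,.070))
E
```

```text
7.175 [-0.00235808 -0.03695403] [-2.14327025 -4.43979713  0.8418105 ]
far [0.09849825 0.01559066] pin [ 0.09380276 -0.02353345]
```

Emit:
{"fn": "jog_arm", "kwargs": {
  "hand": [0.045,0.045,0.045,0.045,0.045],
  "travel": [
    [0,0.001,0],
    [0,0.001,0],
    [0,0.001,0],
    [0,0,0],
    [0,0,0]
  ],
  "yaw": [0,0,0,0,0]
}}

```text
time_s: 7.8
position: [0.5401, 0.0058, 0.0412]
tool_rot: [[-0.056, 0.998, -0.0], [0.998, 0.056, 0.0], [0.0, -0.0, -1.0]]
ft_force: [-1.2, -1.8, -0.6]
grip_width: 0.0451
gripper_force: 1.2
```

Emit:
{"fn": "jog_arm", "kwargs": {
  "hand": [0.045,0.045,0.045,0.045,0.045],
  "travel": [
    [0,0.001,0],
    [0,0.001,0],
    [0,0,0],
    [0,0,0],
    [0,0,0]
  ],
  "yaw": [0,0,0,0,0]
}}

```text
time_s: 8.43
position: [0.5402, 0.0077, 0.0414]
tool_rot: [[-0.056, 0.998, 0.0], [0.998, 0.056, 0.0], [0.0, 0.0, -1.0]]
ft_force: [-0.2, -0.1, 0.5]
grip_width: 0.045
gripper_force: 0.0
```

```bash
python3 - <<'E'
from geo import *
s=env.observe();print(s['time_s'],tb(s['position']),s['ft_force'])
snap('wrist','w4.png')
E
```

```text
8.425 [-0.00183629 -0.03173157] [-0.16747956 -0.06633443  0.51218447]
```

View pics/w4.png

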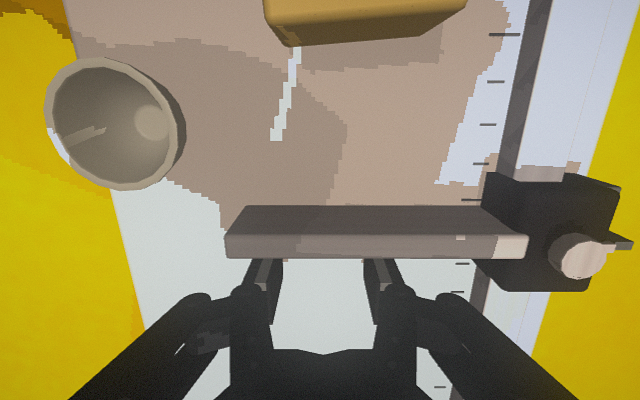

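The wrist view shows the pin head at (578,258) level with the fin at (620,243). The plate has sprung about 6 mm off the fingers and the force is zero, so the pin has dropped. I back off, lift, and go over to the far end of the cheese.

Emit:
{"fn": "jog_arm", "kwargs": {
  "hand": [0.045,0.045,0.045,0.045,0.045],
  "travel": [
    [0.0005,-0.008,0],
    [0,0,0.03],
    [0,0,0.045],
    [0,0,0.02],
    [0,0.02,0]
  ],
  "yaw": [0,0,0,0,0]
}}

```text
time_s: 9.1
position: [0.5414, 0.019, 0.1375]
tool_rot: [[-0.054, 0.999, 0.003], [0.999, 0.054, -0.001], [-0.001, 0.003, -1.0]]
ft_force: [0.0, -0.3, -0.9]
grip_width: 0.045
gripper_force: 0.0
```

```bash
python3 - <<'E'
from geo import *
s=env.observe();print(s['time_s'],tb(s['position']),s['position'],s['ft_force'])
snap('wrist','w5.png')
im=snap('top','t5.png')
P=np.array([0.5402,0.0077,0.0414]);q=dict(position=P,tool_rot=s['tool_rot'])
print('pin',ww(q,578,258,.068),'face',ww(q,380,234,.058))
E
```

```text
9.1 [-8.68250881e-05 -2.04608203e-02] [0.54137863 0.01903458 0.13753591] [ 0.04143202 -0.33756293 -0.9345658 ]
pin [ 0.09631241 -0.0058715 ] face [ 0.0209078  -0.00033788]
```

View pics/w5.png

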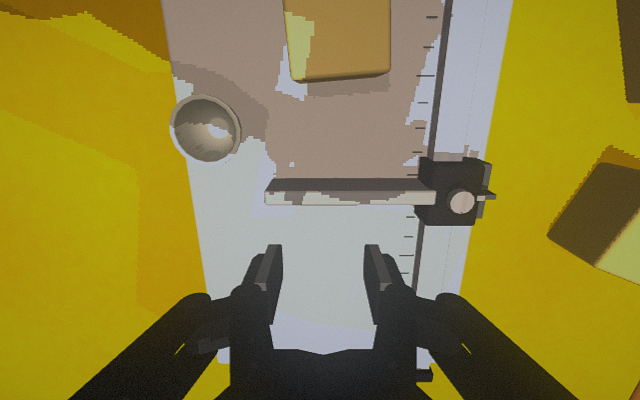

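The view shows the cheese end edge at (294–390, 75), the ramekin at (205,128) well to one side, and the stop plate at y≈190. I continue over the cheese and down behind it.

Emit:
{"fn": "jog_arm", "kwargs": {
  "hand": [0.045,0.045,0.045,0.045,0.045],
  "travel": [
    [-0.0015,0.048,0],
    [-0.0015,0.055,0],
    [-0.0015,0.055,0],
    [-0.001,0.05,0],
    [-0.001,0.022,0]
  ],
  "yaw": [0,0,0,0,0]
}}

```text
time_s: 9.82
position: [0.5331, 0.2522, 0.1346]
tool_rot: [[-0.059, 0.998, -0.003], [0.998, 0.059, -0.0], [-0.0, -0.003, -1.0]]
ft_force: [-1.0, -0.6, -0.1]
grip_width: 0.0451
gripper_force: 0.0
```

Emit:
{"fn": "jog_arm", "kwargs": {
  "hand": [0.045,0.045,0.045,0.045,0.045],
  "travel": [
    [0,0,0],
    [0,0,-0.03],
    [0,0,-0.04],
    [0,0,-0.015],
    [0,0,0]
  ],
  "yaw": [0,0,0,0,0]
}}

```text
time_s: 10.45
position: [0.534, 0.249, 0.0507]
tool_rot: [[-0.055, 0.998, -0.002], [0.998, 0.055, -0.001], [-0.0, -0.002, -1.0]]
ft_force: [0.2, 0.6, 0.2]
grip_width: 0.0451
gripper_force: 0.0
```

```bash
python3 - <<'E'
from geo import *
s=env.observe();print(s['time_s'],tb(s['position']),s['position'],s['ft_force'])
im=snap('side','s6.png')[160:300,220:400,::-1]
cv2.imwrite('pics/s6c.png',cv2.resize(im,None,fx=4,fy=4,interpolation=cv2.INTER_CUBIC))
E
```

```text
10.45 [0.00501147 0.20955945] [0.53403149 0.248994   0.05068708] [0.23542478 0.59840105 0.1895889 ]
```

View pics/s6c.png

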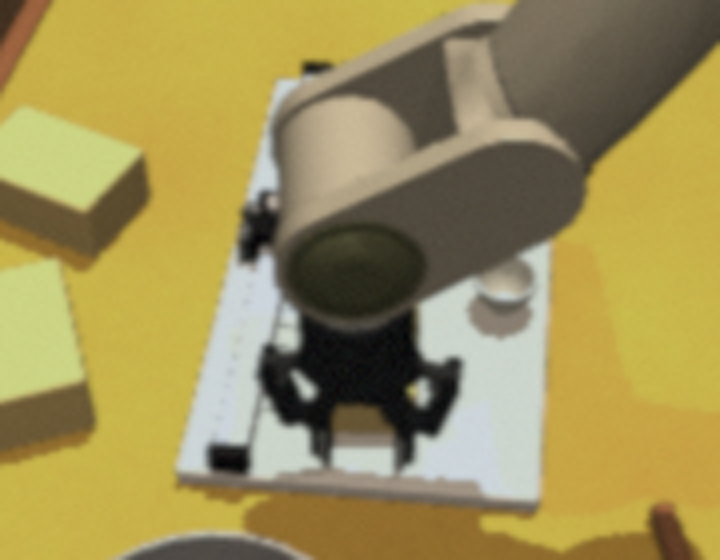

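The side crop shows the finger tips at (328,468) and (402,468) behind the cheese and clear of everything. I lower 8 mm and push the cheese towards the stop.

Emit:
{"fn": "jog_arm", "kwargs": {
  "hand": [0.045,0.045,0.045,0.045,0.045],
  "travel": [
    [0,0,-0.008],
    [0,0,0],
    [0.0003,-0.006,0],
    [0.0003,-0.006,0],
    [0.0003,-0.006,0]
  ],
  "yaw": [0,0,0,0,0]
}}

```text
time_s: 11.12
position: [0.5352, 0.2311, 0.0435]
tool_rot: [[-0.056, 0.998, 0.0], [0.998, 0.056, 0.0], [-0.0, 0.0, -1.0]]
ft_force: [0.2, -0.1, 0.1]
grip_width: 0.0451
gripper_force: 0.0
```

Emit:
{"fn": "jog_arm", "kwargs": {
  "hand": [0.045,0.045,0.045,0.045,0.045],
  "travel": [
    [0.0003,-0.005,0],
    [0.0003,-0.005,0],
    [0.0003,-0.005,0],
    [0.0002,-0.005,0],
    [0.0003,-0.005,0]
  ],
  "yaw": [0,0,0,0,0]
}}

```text
time_s: 11.75
position: [0.5365, 0.2065, 0.0434]
tool_rot: [[-0.056, 0.998, 0.0], [0.998, 0.056, 0.0], [0.0, 0.0, -1.0]]
ft_force: [0.1, 2.5, 1.3]
grip_width: 0.0451
gripper_force: 1.4
```

Emit:
{"fn": "jog_arm", "kwargs": {
  "hand": [0.045,0.045,0.045,0.045,0.045],
  "travel": [
    [0.0003,-0.006,0],
    [0.0003,-0.006,0],
    [0.0003,-0.006,0],
    [0.0003,-0.006,0],
    [0.0003,-0.006,0]
  ],
  "yaw": [0,0,0,0,0]
}}

```text
time_s: 12.38
position: [0.538, 0.1762, 0.0433]
tool_rot: [[-0.056, 0.998, 0.0], [0.998, 0.056, 0.0], [0.0, 0.0, -1.0]]
ft_force: [-0.1, 3.3, 2.6]
grip_width: 0.0451
gripper_force: 1.6
```

```bash
python3 - <<'E'
from geo import *
s=env.observe();print(s['time_s'],tb(s['position']),s['position'],s['ft_force'])
snap('top','t7.png')
im=snap('wrist','w7.png')
E
```

```text
12.375 [0.00503569 0.13668524] [0.53799624 0.17622773 0.04333343] [-0.13544582  3.29337499  2.6142503 ]
```

View pics/w7.png

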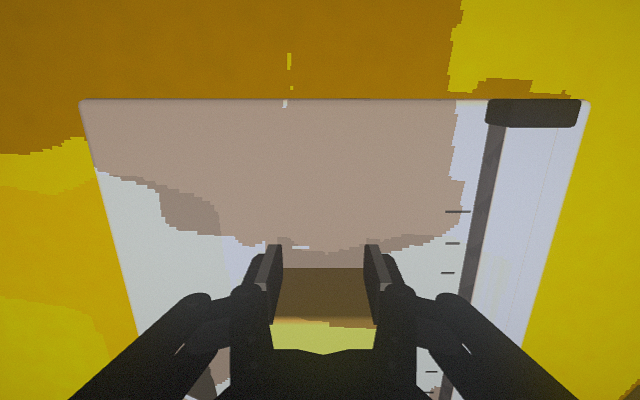

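The wrist view shows the cheese's end face at (280–370, 268–320) square against the two fingers. About 20–25 mm remain.

Emit:
{"fn": "jog_arm", "kwargs": {
  "hand": [0.045,0.045,0.045,0.045,0.045],
  "travel": [
    [0.0002,-0.003,0],
    [0.0001,-0.003,0],
    [0.0002,-0.003,0],
    [0.0001,-0.003,0],
    [0.0001,-0.002,0]
  ],
  "yaw": [0,0,0,0,0]
}}

```text
time_s: 13.1
position: [0.5386, 0.1624, 0.0432]
tool_rot: [[-0.056, 0.998, -0.0], [0.998, 0.056, -0.0], [-0.0, -0.0, -1.0]]
ft_force: [0.2, 1.3, -1.2]
grip_width: 0.0455
gripper_force: 0.6
```

Emit:
{"fn": "jog_arm", "kwargs": {
  "hand": [0.045,0.045,0.045,0.045,0.045],
  "travel": [
    [0.0001,-0.001,0],
    [0,-0.001,0],
    [0.0001,-0.001,0],
    [0,-0.001,0],
    [0,0,0]
  ],
  "yaw": [0,0,0,0,0]
}}

```text
time_s: 13.72
position: [0.5389, 0.1585, 0.0434]
tool_rot: [[-0.056, 0.998, 0.0], [0.998, 0.056, -0.0], [-0.0, 0.0, -1.0]]
ft_force: [0.2, 0.1, 0.4]
grip_width: 0.0452
gripper_force: 0.1
```

Emit:
{"fn": "jog_arm", "kwargs": {
  "hand": [0.045,0.045,0.045,0.045,0.045],
  "travel": [
    [0.0001,-0.0005,0],
    [0,-0.0005,0],
    [0,-0.0005,0],
    [0,-0.0005,0],
    [0,-0.0005,0]
  ],
  "yaw": [0,0,0,0,0]
}}

```text
time_s: 14.35
position: [0.539, 0.1562, 0.0434]
tool_rot: [[-0.056, 0.998, 0.0], [0.998, 0.056, 0.0], [0.0, 0.0, -1.0]]
ft_force: [-0.5, 3.0, 0.3]
grip_width: 0.0451
gripper_force: 1.0
```

```bash
python3 - <<'E'
from geo import *
s=env.observe();print(s['time_s'],tb(s['position']),s['position'],s['ft_force'])
im=snap('top','t8.png')[140:260,200:380,::-1]
cv2.imwrite('pics/t8c.png',cv2.resize(im,None,fx=4.4,fy=4.4,interpolation=cv2.INTER_CUBIC))
E
```

```text
14.35 [0.00496686 0.1165901 ] [0.53901412 0.15615826 0.04337938] [-0.48314207  3.00161324  0.33561936]
```

I've reached (indeed slightly passed) the picture allowance, having viewed 11, so I go on by force alone.

Emit:
{"fn": "jog_arm", "kwargs": {
  "hand": [0.045,0.045,0.045,0.045,0.045],
  "travel": [
    [0,-0.0005,0],
    [0,-0.0005,0],
    [0,0,0],
    [0,0,0],
    [0,0,0]
  ],
  "yaw": [0,0,0,0,0]
}}

```text
time_s: 15.02
position: [0.539, 0.1551, 0.0434]
tool_rot: [[-0.056, 0.998, 0.0], [0.998, 0.056, -0.0], [-0.0, 0.0, -1.0]]
ft_force: [0.2, 1.9, 0.7]
grip_width: 0.045
gripper_force: 0.7
```

Emit:
{"fn": "jog_arm", "kwargs": {
  "hand": [0.045,0.045,0.045,0.045,0.045],
  "travel": [
    [0,-0.0005,0],
    [0.0001,-0.0005,0],
    [0,0,0],
    [0,0,0],
    [0,0,0]
  ],
  "yaw": [0,0,0,0,0]
}}

```text
time_s: 15.65
position: [0.539, 0.1542, 0.0434]
tool_rot: [[-0.056, 0.998, -0.0], [0.998, 0.056, -0.0], [-0.0, -0.0, -1.0]]
ft_force: [-0.4, 4.1, 1.7]
grip_width: 0.0452
gripper_force: 1.2
```

Emit:
{"fn": "jog_arm", "kwargs": {
  "hand": [0.045,0.045,0.045,0.045,0.045],
  "travel": [
    [0,-0.0005,0],
    [0,0,0],
    [0,0,0],
    [0,0,0],
    [0,0,0]
  ],
  "yaw": [0,0,0,0,0]
}}

```text
time_s: 16.27
position: [0.5391, 0.1537, 0.0433]
tool_rot: [[-0.056, 0.998, 0.0], [0.998, 0.056, 0.0], [0.0, 0.0, -1.0]]
ft_force: [-1.0, 2.5, 2.0]
grip_width: 0.0452
gripper_force: 1.2
```

```bash
python3 - <<'E'
from geo import *
f=[]
for i in range(4):
    im=env.get_image('top'); f.append(np.array(env.observe()['ft_force']))
print(np.round(f,1))
cv2.imwrite('pics/t9.png',im[:,:,::-1])
E
```

```text
[[-0.2  3.   2.1]
 [-0.3  2.1  2.2]
 [ 0.6  3.3  1.3]
 [ 0.1  2.6  2.1]]
```

Emit:
{"fn": "jog_arm", "kwargs": {
  "hand": [0.045,0.045,0.045,0.045,0.045],
  "travel": [
    [0,-0.0005,0],
    [0,0,0],
    [0,0,0],
    [0,0,0],
    [0,0,0]
  ],
  "yaw": [0,0,0,0,0]
}}

```text
time_s: 17.1
position: [0.5391, 0.1531, 0.0433]
tool_rot: [[-0.056, 0.998, 0.0], [0.998, 0.056, 0.0], [0.0, 0.0, -1.0]]
ft_force: [-0.4, 2.9, 2.4]
grip_width: 0.0453
gripper_force: 1.2
```

```bash
python3 - <<'E'
from geo import *
f=[]
for i in range(4):
    im=env.get_image('top'); f.append(np.array(env.observe()['ft_force']))
print(np.round(f,1),tb(env.observe()['position']))
E
```

```text
[[ 0.2  3.   2.4]
 [-0.7  2.6  3.4]
 [ 0.1  2.7  2.1]
 [-0.1  2.5  2. ]] [0.00487733 0.11356448]
```

The static force doesn't rise, so I check the gap from above. I retreat, lift and look, measuring numerically.

Emit:
{"fn": "jog_arm", "kwargs": {
  "hand": [0.045,0.045,0.045,0.045,0.045],
  "travel": [
    [-0.0005,0.008,0],
    [-0.0002,0.004,0.01],
    [0,0,0.045],
    [0,0,0.04],
    [0.002,-0.03,0]
  ],
  "yaw": [0,0,0,0,0]
}}

```text
time_s: 17.92
position: [0.5415, 0.1363, 0.142]
tool_rot: [[-0.059, 0.998, 0.007], [0.998, 0.059, 0.0], [-0.0, 0.007, -1.0]]
ft_force: [-1.1, -0.9, -0.6]
grip_width: 0.0449
gripper_force: 0.0
```

Emit:
{"fn": "jog_arm", "kwargs": {
  "hand": [0.045,0.045,0.045,0.045,0.045],
  "travel": [
    [0.0025,-0.05,0],
    [0.0025,-0.05,0],
    [0,-0.006,0],
    [0,0,0],
    [0,0,0]
  ],
  "yaw": [0,0,0,0,0]
}}

```text
time_s: 18.55
position: [0.5452, 0.0303, 0.1385]
tool_rot: [[-0.057, 0.998, 0.0], [0.998, 0.057, 0.0], [0.0, 0.0, -1.0]]
ft_force: [-0.3, 0.6, -1.1]
grip_width: 0.0452
gripper_force: 0.0
```

```bash
python3 - <<'E'
from geo import *
s=env.observe();print(s['time_s'],tb(s['position']),s['position'],s['ft_force'])
im=snap('wrist','w10.png')
np.save('s10.npy',dict(position=s['position'],tool_rot=s['tool_rot']),allow_pickle=True)
for u in (300,320,350):
  print(u)
  for v in range(110,225,2):print(v,im[v,u-2:u+3].mean(0).astype(int),end=' ')
E
```

```text
18.55 [ 0.00437502 -0.00941678] [0.54523676 0.03030373 0.13849172] [-0.34037611  0.5940945  -1.13008565]
300
110 [164 143  81] 112 [166 143  84] 114 [165 143  81] 116 [165 143  82] 118 [165 142  81] 120 [163 132  73] 122 [161 129  69] 124 [162 130  70] 126 [160 128  67] 128 [160 130  70] 130 [162 130  70] 132 [161 130  69] 134 [159 128  69] 136 [161 130  68] 138 [159 128  67] 140 [160 129  69] 142 [161 129  69] 144 [162 131  70] 146 [160 128  68] 148 [160 130  70] 150 [160 128  69] 152 [160 127  69] 154 [161 128  68] 156 [159 128  69] 158 [159 127  67] 160 [159 128  70] 162 [159 128  71] 164 [160 128  71] 166 [158 127  70] 168 [159 129  70] 170 [158 127  70] 172 [158 127  70] 174 [156 127  67] 176 [158 129  73] 178 [160 128  74] 180 [158 126  70] 182 [157 127  72] 184 [159 128  73] 186 [158 127  72] 188 [158 128  72] 190 [157 127  73] 192 [157 128  72] 194 [158 128  73] 196 [159 128  74] 198 [145 118  69] 200 [65 64 62] 202 [81 74 71] 204 [119 108 102] 206 [179 170 160] 208 [176 181 173] 210 [176 168 158] 212 [179 166 155] 214 [176 164 154] 216 [177 164 153] 218 [177 183 182] 220 [17
[... 1430 characters left out ...]
 66] 148 [160 126  68] 150 [159 127  66] 152 [159 128  68] 154 [159 127  67] 156 [159 128  69] 158 [159 128  68] 160 [158 126  67] 162 [159 126  66] 164 [158 127  68] 166 [159 128  70] 168 [158 126  66] 170 [159 127  68] 172 [157 126  66] 174 [159 127  68] 176 [157 125  66] 178 [159 126  69] 180 [158 126  68] 182 [157 126  67] 184 [157 127  69] 186 [158 127  70] 188 [158 127  69] 190 [157 125  69] 192 [155 125  68] 194 [157 127  70] 196 [157 127  69] 198 [146 118  67] 200 [67 63 58] 202 [79 74 67] 204 [111 102  96] 206 [172 157 148] 208 [175 177 163] 210 [176 176 164] 212 [175 170 159] 214 [175 167 156] 216 [177 164 154] 218 [164 166 163] 220 [175 179 178] 222 [175 180 178] 224 [176 179 180]
```

```bash
python3 - <<'E'
from geo import *
s=np.load('s10.npy',allow_pickle=True).item()
im=cv2.imread('pics/w10.png')[:,:,::-1].astype(int)
E=[];
for u in range(275,405,8):
  col=im[185:235,u-2:u+3].mean(1)
  g=col.sum(1); d=np.diff(g)
  i=np.argmin(d[:22]); 
  E.append((u,185+i+.5, 185+i+2+np.argmax(np.abs(d[i+2:i+12]))+.5))
for u,a,b in E[::2]:print(u,a,b,ww(s,u,a,.063),ww(s,u,b,.058))
print('plate',ww(s,320,204,.058),ww(s,320,217.,.058))
# pin head: brightness profile along rail
p=w=None
print(im[170:240:3,430:500:5].sum(2)//3)
E
```

```text
275 189.5 191.5 [-0.03137506  0.0121815 ] [-0.03232146  0.00903812]
291 199.5 203.5 [-0.02000235  0.00450673] [-0.02069126 -0.00047664]
307 199.5 203.5 [-0.00823512  0.00454128] [-0.00857209 -0.00044091]
323 199.5 203.5 [0.00353101 0.00457583] [ 0.00354594 -0.00040518]
339 199.5 204.5 [0.01529604 0.00461037] [ 0.01567982 -0.00117748]
355 199.5 204.5 [0.02705995 0.00464491] [ 0.02781018 -0.00114168]
371 189.5 197.5 [0.03838194 0.01238416] [0.03961815 0.00450864]
387 189.5 195.5 [0.05000433 0.01241793] [0.0515252  0.00613063]
403 186.5 189.5 [0.06141312 0.01472718] [0.06308159 0.01088041]
plate [ 0.00127372 -0.0008157 ] [ 0.00126897 -0.01148866]
[[132 135 136 128 135  92  97 109 177 174 114 114 114 116]
 [132 139 137 129 137  64  52  51  58 178 114 115 116 116]
 [ 46  40  43  47  47  51  54  57  55  56 107 116 116 114]
 [ 49  45  52  52  52  53  57  53  47  85  92 115 114 115]
 [ 57  53  53  52  53  55  56  59  55  50  89 115 115 114]
 [ 57  60  55  57  56  57  57  57  50  47  86 116 115 116]
 [ 54  58  54  54  55  52  55  59  55  64  85 115 114 115]
 [ 53  55  57  51  50  55  53  51  
[... 268 characters left out ...]
0  51  70  74 143  68  53  53  51  48 111 114 115]
 [ 55  53  65  72 164 159 162  49  74  75  90  90 115 115]
 [ 57  56  69 165 163 160 161 104 163 164  88  92 114 113]
 [ 57  56  68 158 165 154 166 118  50  83 113 115 112 114]
 [ 55  53  63 163 166 160 161 100  82  91 112 112 114 115]
 [ 54  58  56 160 165 153 163  49  88  89 112 112 115 112]
 [ 57  55  55 149 165 155 135  56  93 106 114 112 114 113]
 [ 58  57  54  58 113  67  55  54  90 107 116 112 112 112]
 [ 56  58  59  58  58  54  52  58  94 117 113 113 111 113]
 [ 57  57  57  57  55  54  53  51 113 112 115 114 113 112]
 [ 58  54  51  56  53  57  53  50 114 113 112 114 113 112]
 [185 182 186 182 184 185 182 129 114 114 115 113 113 112]]
```

The measured gap is still about 4–5 mm. The cheese end is square to the plate and centred, and the stop hasn't moved. I go back and finish the push.

Emit:
{"fn": "jog_arm", "kwargs": {
  "hand": [0.045,0.045,0.045,0.045,0.045],
  "travel": [
    [-0.0022,0.045,0],
    [-0.0026,0.05,0],
    [-0.0018,0.041,0],
    [0,0,0],
    [0,0,-0.01]
  ],
  "yaw": [0,0,0,0,0]
}}

```text
time_s: 19.23
position: [0.5389, 0.1654, 0.1284]
tool_rot: [[-0.057, 0.998, 0.001], [0.998, 0.057, -0.0], [-0.0, 0.001, -1.0]]
ft_force: [0.7, 0.3, 0.5]
grip_width: 0.0454
gripper_force: 0.0
```

Emit:
{"fn": "jog_arm", "kwargs": {
  "hand": [0.045,0.045,0.045,0.045,0.045],
  "travel": [
    [0,0,-0.035],
    [0,0,-0.035],
    [0,0,-0.015],
    [0,0,0],
    [0,0,0]
  ],
  "yaw": [0,0,0,0,0]
}}

```text
time_s: 19.85
position: [0.5395, 0.165, 0.0444]
tool_rot: [[-0.056, 0.998, 0.002], [0.998, 0.056, 0.0], [0.0, 0.002, -1.0]]
ft_force: [-1.3, -0.6, 0.7]
grip_width: 0.045
gripper_force: 0.0
```

```bash
python3 - <<'E'
from geo import *
s=env.observe();print(s['time_s'],tb(s['position']),s['position'],s['ft_force'])
E
```

```text
19.85 [0.00588495 0.12540065] [0.53945445 0.16500557 0.04441521] [-1.33849294 -0.57567377  0.67279517]
```

Emit:
{"fn": "jog_arm", "kwargs": {
  "hand": [0.045,0.045,0.045,0.045,0.045],
  "travel": [
    [0.0002,-0.005,0],
    [0.0002,-0.005,0],
    [0.0001,-0.0015,0],
    [0,-0.001,0],
    [0,-0.001,0]
  ],
  "yaw": [0,0,0,0,0]
}}

```text
time_s: 20.48
position: [0.5394, 0.152, 0.0436]
tool_rot: [[-0.056, 0.998, 0.001], [0.998, 0.056, 0.001], [0.0, 0.001, -1.0]]
ft_force: [-0.2, 4.2, 2.8]
grip_width: 0.045
gripper_force: 1.5
```

Emit:
{"fn": "jog_arm", "kwargs": {
  "hand": [0.045,0.045,0.045,0.045,0.045],
  "travel": [
    [0,-0.0005,0],
    [0,-0.0005,0],
    [0,-0.0005,0],
    [0,0,0],
    [0,0,0]
  ],
  "yaw": [0,0,0,0,0]
}}

```text
time_s: 21.1
position: [0.5393, 0.1501, 0.0433]
tool_rot: [[-0.056, 0.998, -0.0], [0.998, 0.056, -0.0], [-0.0, -0.0, -1.0]]
ft_force: [0.1, 3.4, 2.3]
grip_width: 0.0448
gripper_force: 1.3
```

Emit:
{"fn": "jog_arm", "kwargs": {
  "hand": [0.045,0.045,0.045,0.045,0.045],
  "travel": [
    [0,-0.0005,0],
    [0,-0.0005,0],
    [0,0,0],
    [0,0,0],
    [0,0,0]
  ],
  "yaw": [0,0,0,0,0]
}}

```text
time_s: 21.72
position: [0.5392, 0.1491, 0.0433]
tool_rot: [[-0.056, 0.998, -0.0], [0.998, 0.056, -0.0], [-0.0, -0.0, -1.0]]
ft_force: [0.5, 2.9, 1.7]
grip_width: 0.0453
gripper_force: 1.1
```

Emit:
{"fn": "jog_arm", "kwargs": {
  "hand": [0.045,0.045,0.045,0.045,0.045],
  "travel": [
    [0,-0.0005,0],
    [0,0,0],
    [0,0,0],
    [0,0,0],
    [0,0,0]
  ],
  "yaw": [0,0,0,0,0]
}}

```text
time_s: 22.35
position: [0.5392, 0.1489, 0.0433]
tool_rot: [[-0.056, 0.998, 0.0], [0.998, 0.056, 0.0], [0.0, 0.0, -1.0]]
ft_force: [1.1, 5.3, 1.4]
grip_width: 0.045
gripper_force: 2.5
```

Emit:
{"fn": "jog_arm", "kwargs": {
  "hand": [0.045,0.045,0.045,0.045,0.045],
  "travel": [
    [0,-0.0005,0],
    [0,0,0],
    [0,0,0],
    [0,0,0],
    [0,0,0]
  ],
  "yaw": [0,0,0,0,0]
}}

```text
time_s: 22.98
position: [0.5393, 0.1486, 0.0433]
tool_rot: [[-0.056, 0.998, 0.0], [0.998, 0.056, 0.001], [0.001, 0.0, -1.0]]
ft_force: [0.6, 7.0, 1.5]
grip_width: 0.0453
gripper_force: 3.3
```

The force rises from 2.9 to 5.3 and then 7 N at the predicted place, so the cheese is flush. I retreat and check numerically.

Emit:
{"fn": "jog_arm", "kwargs": {
  "hand": [0.045,0.045,0.045,0.045,0.045],
  "travel": [
    [0,0.003,0],
    [-0.0005,0.01,0],
    [0,0,0.04],
    [0,0,0.05],
    [0.0015,-0.03,0]
  ],
  "yaw": [0,0,0,0,0]
}}

```text
time_s: 23.6
position: [0.5416, 0.1324, 0.1369]
tool_rot: [[-0.059, 0.998, 0.007], [0.998, 0.059, -0.0], [-0.0, 0.007, -1.0]]
ft_force: [1.0, 0.2, -0.7]
grip_width: 0.0449
gripper_force: 0.0
```

Emit:
{"fn": "jog_arm", "kwargs": {
  "hand": [0.045,0.045,0.045,0.045,0.045],
  "travel": [
    [0.0025,-0.05,0],
    [0.0025,-0.05,0],
    [0,0,0],
    [0,0,0],
    [0,0,0]
  ],
  "yaw": [0,0,0,0,0]
}}

```text
time_s: 24.22
position: [0.5451, 0.0324, 0.1333]
tool_rot: [[-0.058, 0.998, -0.0], [0.998, 0.058, 0.0], [0.0, -0.0, -1.0]]
ft_force: [0.0, 0.0, 0.0]
grip_width: 0.0449
gripper_force: 0.0
```

```bash
python3 - <<'E'
from geo import *
s=env.observe();print(s['time_s'],tb(s['position']),s['position'],s['ft_force'])
im=snap('wrist','w11.png').astype(int)
for u in (295,325,355):
  for v in range(182,226):print(v,*im[v,u-2:u+3].mean(0).astype(int),end=' | ')
  print()
for u in (295,325,355):
  g=im[180:230,u-2:u+3].mean(1).sum(1);i=180+np.argmin(np.diff(g)[:30])+.5
  print(u,i,ww(s,u,i,.063))
for v0 in (10,13,16,18):pass
b=(im[190:260,425:490].min(2)>125);v,u=np.nonzero(b);m=(v<50)
print('pin px',np.median(u[m])+425,np.median(v[m])+190,ww(s,np.median(u[m])+425,np.median(v[m])+190,.068))
E
```

```text
24.225 [ 0.00435167 -0.0073499 ] [0.54510168 0.03236633 0.13327055] [0.01565268 0.04102442 0.04463342]
182 159 129 72 | 183 158 126 70 | 184 158 128 71 | 185 160 130 73 | 186 159 127 71 | 187 159 129 72 | 188 158 128 72 | 189 160 129 73 | 190 157 129 72 | 191 160 130 75 | 192 158 129 72 | 193 159 128 75 | 194 159 128 74 | 195 158 127 72 | 196 159 129 73 | 197 159 127 71 | 198 159 128 73 | 199 159 127 73 | 200 157 128 72 | 201 158 128 74 | 202 158 129 73 | 203 159 130 74 | 204 157 128 73 | 205 159 128 75 | 206 159 129 74 | 207 158 127 74 | 208 157 127 72 | 209 139 113 68 | 210 130 111 84 | 211 180 165 156 | 212 178 177 167 | 213 177 174 162 | 214 176 169 159 | 215 177 170 160 | 216 176 166 156 | 217 178 166 153 | 218 178 165 155 | 219 177 166 155 | 220 178 164 154 | 221 176 162 152 | 222 164 152 142 | 223 156 154 149 | 224 178 185 183 | 225 177 181 180 | 
182 159 128 70 | 183 159 128 69 | 184 158 128 68 | 185 158 128 69 | 186 159 127 67 | 187 158 128 69 | 188 160 129 70 | 189 159 129 70 | 190 158 128 69 | 191 158 128 70 | 192 159 128 68 | 193 159 129 71 | 194 160 129 72 | 195 158 127 
[... 751 characters left out ...]
28 71 | 195 157 127 69 | 196 157 126 70 | 197 158 127 69 | 198 158 126 70 | 199 159 128 71 | 200 157 126 69 | 201 158 128 72 | 202 158 128 72 | 203 157 127 70 | 204 158 128 71 | 205 158 127 71 | 206 157 127 69 | 207 157 126 71 | 208 158 130 73 | 209 177 185 100 | 210 176 167 95 | 211 162 148 144 | 212 177 179 169 | 213 177 176 164 | 214 175 174 162 | 215 177 176 162 | 216 176 173 161 | 217 174 161 150 | 218 176 161 150 | 219 177 162 152 | 220 179 165 154 | 221 177 161 150 | 222 170 154 146 | 223 159 157 153 | 224 176 182 180 | 225 176 181 179 | 
295 208.5 [-0.0167731   0.00150671]
325 209.5 [0.00495299 0.00080079]
355 209.5 [0.026696   0.00087225]
pin px 456.0 221.0 [ 0.09873997 -0.00576388]
```

There is no dark gap left along the end, it is square, and the pin is still at −0.0058 (−0.0059 before). I hand in.

```bash
python3 -c "
from rig import env
print(env.close_job())"
```

```text
the job is handed in; nothing more can be done
None
```

The job is handed in at about 24 s. By my measurements the stop's pin is in the notch and the cheese lies flush and square against it, but no verdict came back, and I viewed 11 pictures, one over the limit of 10.

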